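# Lock the seed canister's lid and hold the vacuum pump on its valve

## Task

Shut the steel seed canister for the night: turn the black winged lock ring on its lid clockwise, seen from above, all the way to the locked marks. Then take the hand vacuum pump out of its dock, set its mouth upright and centred on the round rubber valve seal in the middle of the lid, gently press the seal about half way down, and finish while still gripping the pump and holding it there - do not put it down or let go. Leave the loaves, the shaker and the bench scraper where they are.

Things in the scene. Friction and masses are not known exactly. Their poses are not given: they have to be found in the camera images.
- canister: Round stainless-steel storage canister, 124 mm in diameter, with a grey lid, standing upright in a low dark steel cradle screwed to the counter (plate 150 x 150 x 6 mm with four corner lugs up to 28 mm high); it cannot move. Origin: on the counter under the canister's axis; z up. The lid's flat top is 142 mm above the origin. Around the lid's rim runs the lock ring, in its centre stands the valve seal.
- lock_ring (a joint): Turn of the black plastic lock ring about the canister's vertical axis, rad. 0 = fully open, grows as the ring turns clockwise seen from above; at 1.0 the wings stand in line with the two locked marks, and there is a hard stop just past them at 1.05. It starts between 0 and 0.3. It turns stiffly (about 0.12 N m of friction) and stays where it is left. The ring is 134 mm in outer diameter and 20 mm tall (122 to 142 mm above the counter) and has two opposite wings.
- wing_a (a point): Point on the top face of one wing of the lock ring, 80 mm from the canister's axis; it turns with the ring. Each wing is an upright radial block 14 mm thick (along the direction of turning), reaching from 67 to 96 mm from the axis, 24 mm tall; this point is its top, 146 mm above the counter, and its underside is 122 mm above the counter, with free space beneath it. Either wing can be pinched from above across its 14 mm, or pushed.
- wing_b (a point): The same point on the opposite, identical wing of the lock ring.
- locked_mark_a (a point): One of the two locked marks: a raised grey bar, 20 mm long, 6 mm wide and 3 mm high, lying radially on the lid beside the ring; this point is its outer end, 53 mm from the axis. wing_a points along it when the ring is locked. (Two small round pips on the lid show the open position.)
- locked_mark_b (a point): The opposite locked mark, for wing_b.
- valve_seal (a joint): How far the valve seal is pressed down, m: 0 = free, 0.008 = bottomed on the lid. A spring of 1800 N/m pushes it up, so half way (0.004) takes about 7 N.
- valve_top (a point): Centre of the top face of the valve seal, a round black rubber pad 44 mm in diameter on the canister's axis with a small grey valve button flush in its middle; the top is 153 mm above the counter when free, 11 mm above the lid, and moves down with the seal.
- pump: Cordless hand vacuum pump of white plastic, an upright round body 150 mm long, about 0.3 kg, standing loose in its dock. Origin: centre of its mouth, the flat round lower end, 32 mm in diameter; z runs up its length. It is 32 mm in diameter over its lowest 26 mm, widens to 45 mm at 60 mm, and is a plain cylinder of 45 mm from there to 142 mm, where the top is rounded off. Grip it from above on the upper part, its fingers 100 to 130 mm from the mouth.
- pump_mouth (a point): Centre of the pump's mouth (the same point as pump's origin).
- pump_top (a point): Centre of the pump's top, 150 mm above the mouth.
- dock: Black plastic charging dock fixed to the counter, 85 x 85 mm and 28 mm tall, with a round well of 36 mm diameter, 20 mm deep, in which the pump stands; its mouth rests 8 mm above the counter. Origin: on the counter under the well's axis. The pump lifts straight out.
- loaf_a: Bystander: sesame loaf, 220 mm long, 68 mm wide and high, on the black baking tray (tray fixed, 280 x 220 x 22 mm). Origin: centre of its underside.
- loaf_b: Bystander: a second, similar sesame loaf on the same tray.
- shaker: Bystander: aluminium shaker can, 62 mm in diameter, 108 mm high. Origin: centre of its underside.
- bench_scraper: Bystander: bench scraper lying on the counter, steel blade about 75 x 140 mm with a round wooden handle 130 mm long, 22 mm high. Origin: centre of the blade, on the counter.
Not all that is in view belongs to the job. Several things have the shape of the canister; the one meant has the colours described above.

How it is judged:
By the outcome, as a careful person would: the job done as asked, in the order asked, and still so for the second after the job is handed in, while the arm keeps its last pose, push and grip.
It also fails if it takes over 58 s, if anything falls off the work surface, if the arm or the gripper's body presses on something with over 40 N, if the wrist force passes 120 N, or if a joint passes its speed limit or range.

## Robot

A 7-joint arm with a two-finger parallel gripper is mounted at the origin on the work surface. World frame = base frame: x ahead of the robot, y to its left, z up, the work surface at z = 0. Lengths are in mm, angles in rad, forces in N, time in s.
With the tool pointing down it reaches from about 400 to 750 mm from the base axis. Payload 19.5 kg.
Tool frame: the origin (TCP) lies midway between the tips of the shut fingers; the grasp point (between the pads) lies 19 mm behind it; y points along the fingers, z is the direction in which the jaws open and shut, and the axes are right-handed (so a half turn about y gives the same grasp; the last joint's range is limited). The gripper opens to 85 mm and grips with 20 to 120 N. Pads are 22 mm wide; open, the fingers measure 114 mm over their backs; the gripper's body (76 mm by 85 mm) begins 54 mm behind the grasp point. The pads swing forward as they close: fully open they stand 13 mm farther back than shut.
Start: joints at [1.09, 0.707, -0.028, 1.485, 0.022, 0.951, -0.075], TCP at [244.279, -520.499, 203.968] pointing down, gripper open.
Joint ranges: [-2.71, 2.71], [-0.32, 2.16], [-1.57, 1.52], [0, 2.45], [-1.46, 4.6], [0, 2.02], [-2.83, 2.83]. Speed limits (rad/s): [1.89, 1.89, 2.57, 2.57, 3.01, 3.01, 3.01].

## Interface

Orientations are given as a rotation vector (axis times angle).
In Python, from bench import get_state, capture, get_calibration, job_done, look_for gives the robot as it stands.
- The arm moves only by the tool send_rows, never from a script. Its argument "rows" is a list of rows, each a list of 7 numbers: the opening, from -1 (shut) to 1 (fully open), so that 0 is half open, then the shift along the tool's x, y, z in cm, then the turn, a rotation vector about the tool's x, y, z in rad. In form: [[jaw, x, y, z, rx, ry, rz], ...]. A call has exactly 5 rows; each row shifts and turns the commanded pose from where the row before left it, along the tool's axes as they then stand; what a row does not reach is not made up. A row lasts 1/10 s, in which the tool goes at most 50 mm and 8.59 degrees, less where a joint would pass 70% of its speed; a pose out of reach is approached as far as the arm can. A call with a gripper value outside its range is refused whole. The fingers move at their own pace and stop on an object; "squeeze" is the grip in N (left out, the last holds). Time passes only in rows, so rows that do not move let the fingers close, or fill a call up. It gives the time, the measured TCP pose, the force and the opening at its end, in the units of the state.
- get_state(): the state, without advancing time (a new reading comes with each control period).
- capture(name): name is "scene" or "side" or "wrist"; returns the picture (420x560x3 uint8, red, green, blue); there is no depth.
- get_calibration(name): a dict with "intrinsics" (3x3 intrinsics, pixels), "extrinsics" (4x4, takes a point from camera to world coordinates). Camera axes: x right, y up, looking along -z (the intrinsics and any distortion apply to the point x, -y, -z); pixel columns grow to the right and rows downward; lengths in mm; the calibration is good to about 2 mm. A picture is of the moment at which its call begins: read the wrist's pose just before it. get_calibration takes no time and is no camera call; for the wrist camera it gives the pose at the moment of the call.
- job_done(): hands the job in, once; it reports no verdict.
Trained networks look in the newest picture that a camera, given by its name, has taken for a name from the list of things; names that differ only in an ending like _2 or _b are one class to them, and where a whole thing is asked for, a point or a joint stands for the part that bears it (a point fixed in the world has none). Each returns a list of dicts, best first, with "p" (0 to 1); they miss things now and then, are a little off and sometimes report something else, mostly with a low value. They report only what shows in the picture. A call takes as long as a camera call. They do not tell look-alikes from the thing itself.
- look_for(camera, label): "centre" ([x, y, z] in mm, in world coordinates, good to about 4 mm: the middle of the surface that is visible of it).
The state is a dict: "clock": time; "joint_pos": joint angles; "qvel": joint speeds; "tau": joint torques, N m; "eef_pos": TCP position; "ee_rot": TCP orientation; "wrist_force": force on the tool from outside, world axes, zero at the start; "ft_torque": the same for the moment, N m; "width": opening from 0.0 (shut) to 1.0 (fully open).
Only numpy, scipy, OpenCV 4.12 (cv2) and the standard library are available. Lean on these libraries where they do the work, as an engineer would, in place of code of your own. Each camera call takes 0.05 s, during which the arm holds its last target. There are 200 camera calls.

## Working session

There is one attempt and no reset: what is moved stays moved. The work goes in short steps, Python scripts to look and compute and a tool call to move; the robot and the scene stay as the last step left them, time stands still between calls to the robot, and variables do not carry over. Pictures are saved under pics/ and viewed, about 8 in all and at most 12, crops included, and the job is handed in when it is done.

Besides the shell and the picture viewer there is one more tool, called after "Emit:" as a command line: name --pt "numbers of a row" for each row, then --argument value for the rest. send_rows: Moves the arm, as the interface text tells. Its arguments: {"type":"object","properties":{"rows":{"type":"array"},"squeeze":{"type":"number"}},"required":["rows"]}

```bash
mkdir -p pics; ls; cat > h.py <<'E'
import numpy as np, cv2
from bench import *
def save(cam,n):
    im=capture(cam); cv2.imwrite(f'pics/{n}.png',im[:,:,::-1]); return im
def proj(cam,P):
    c=get_calibration(cam); T=np.linalg.inv(np.array(c['extrinsics'])); K=np.array(c['intrinsics'])
    p=T[:3,:3]@np.array(P,float)+T[:3,3]; q=K@np.array([p[0],-p[1],-p[2]]); return q[:2]/q[2]
def onz(cam,u,v,z):
    c=get_calibration(cam); T=np.array(c['extrinsics']); K=np.array(c['intrinsics'])
    d=np.linalg.inv(K)@[u,v,1]; d=T[:3,:3]@[d[0],-d[1],-d[2]]; o=T[:3,3]
    return o+d*(z-o[2])/d[2]
E
python3 - <<'E'
from h import *
np.set_printoptions(precision=3,suppress=True)
s=get_state(); print(s)
a=save('scene','s1'); b=save('side','d1')
cv2.imwrite('pics/a1.png',cv2.resize(np.vstack([a,b])[:,:,::-1],(560*5//7,600)))
for cam in ['scene','side']:
  print(cam,get_calibration(cam)['extrinsics'])
  for l in ['canister','wing_a','locked_mark_a','valve_top','pump','pump_top','dock']:
    for r in look_for(cam,l)[:4]: print(l,np.round(r['centre']),round(r['p'],2),proj(cam,r['centre']).round())
E
```

```text
pics
{'clock': 0.0, 'joint_pos': array([ 1.09 ,  0.707, -0.028,  1.485,  0.022,  0.951, -0.076]), 'qvel': array([-0.001,  0.001, -0.001,  0.001, -0.001,  0.001,  0.001]), 'tau': array([ -0.002, -88.323,   1.234, -23.617,   0.017,   0.007,  -0.   ]), 'eef_pos': array([ 244.165, -520.256,  203.539]), 'ee_rot': array([-0.441,  1.98 , -1.977]), 'wrist_force': array([-0.427, -0.675,  0.062]), 'ft_torque': array([ 0.064,  0.018, -0.007]), 'width': 0.9991402946700375}
scene [[  -0.482   -0.544    0.687 1709.897]
 [   0.876   -0.284    0.39   708.52 ]
 [  -0.017    0.79     0.613 1156.279]
 [   0.       0.       0.       1.   ]]
canister [ 329. -306.   98.] 0.73 [229. 152.]
canister [576. 159. 114.] 0.71 [314. 225.]
canister [374. -33. 106.] 0.68 [289. 177.]
canister [810. 236. 108.] 0.56 [300. 285.]
wing_a [800. 234. 138.] 0.77 [301. 275.]
wing_a [556. 156. 138.] 0.73 [315. 215.]
wing_a [354. -31. 141.] 0.64 [293. 165.]
wing_a [ 312. -308.  135.] 0.59 [231. 142.]
locked_mark_a [812. 236. 109.] 0.76 [300. 286.]
locked_mark_a [378. -36. 105.] 0.71 [288. 177.]
locked_mark_a [ 330. -309.  103.]
[... 733 characters left out ...]
. 216.]
wing_a [538. 185. 143.] 0.71 [277. 252.]
wing_a [759. 254. 139.] 0.61 [176. 263.]
locked_mark_a [541. 185.  96.] 0.94 [276. 268.]
locked_mark_a [344.  -7.  90.] 0.93 [358. 233.]
locked_mark_a [ 291. -288.  122.] 0.71 [375. 177.]
locked_mark_a [542. 146. 155.] 0.69 [278. 238.]
valve_top [773. 218. 152.] 0.77 [174. 249.]
valve_top [544. 148. 151.] 0.73 [277. 240.]
valve_top [337. -45. 154.] 0.57 [363. 205.]
pump [ 506. -138.  106.] 0.7 [301. 200.]
pump [538. 150. 149.] 0.7 [279. 241.]
pump [536. 184.  94.] 0.41 [278. 269.]
pump_top [ 508. -136.  102.] 0.65 [301. 202.]
dock [ 501. -131.   32.] 0.88 [302. 224.]
dock [538. 186.  94.] 0.34 [277. 269.]
dock [743. -40.   9.] 0.31 [215. 241.]
```

```bash
python3 - <<'E'
import cv2,numpy as np
a=cv2.imread('pics/s1.png')[100:320,170:440];b=cv2.imread('pics/d1.png')[130:330,120:420]
cv2.imwrite('pics/a2.png',np.vstack([cv2.resize(a,(368,300),interpolation=3).copy() if 0 else cv2.copyMakeBorder(cv2.resize(a,(368,300)),0,0,0,82,0),cv2.resize(b,(450,300))]))
cv2.imwrite('pics/a2.png',cv2.resize(a,(736,600)))
E
```

```text
(no output)
```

View pics/a2.png

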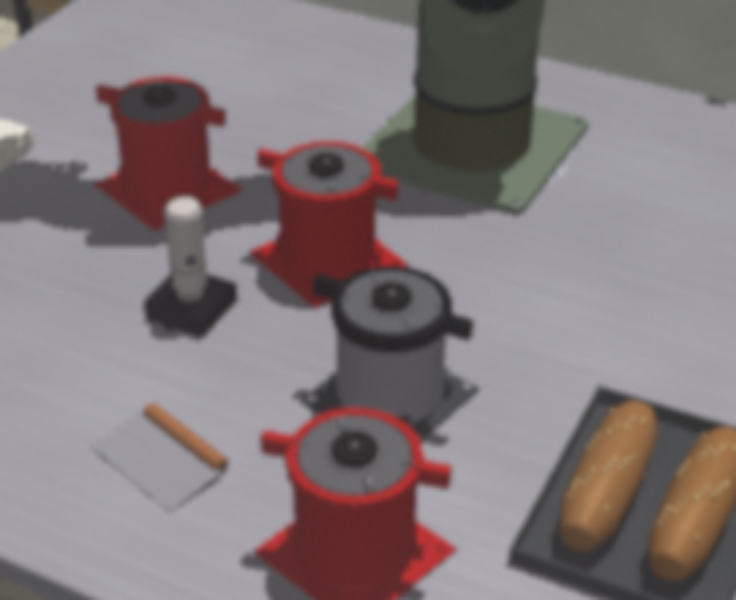

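View pics/d1.png

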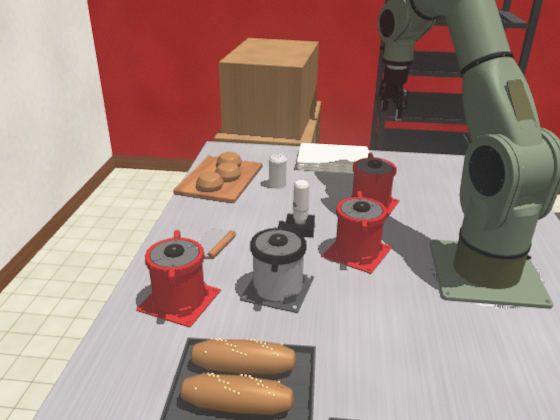

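The four canister shapes in the scene view are three red ones at about (229,140), (290,165) and (300,275), and one steel one with a black ring at (314,215), side view (278,248). The steel one is meant. I'll enlarge it to confirm and to measure the wings and marks.

```bash
python3 - <<'E'
import cv2,numpy as np
from h import *
a=cv2.imread('pics/s1.png')[190:240,279:349];b=cv2.imread('pics/d1.png')[215:275,240:320]
a=cv2.resize(a,(560,400),interpolation=2)[:,:]; b=cv2.resize(b,(560,420),interpolation=2)
cv2.imwrite('pics/a3.png',cv2.resize(np.hstack([a[:400],b[:400]]),(800,286)))
for z in (142,153): print(onz('scene',314,208.5,z),onz('side',277.5,240,z))
for p in [(289,204),(339,219)]: print(onz('scene',*p,146))
for n in ['scene','side']:
  for r in look_for(n,'valve_top')+look_for(n,'pump_top')+look_for(n,'pump_mouth')+look_for(n,'dock'): print(n,r)
E
```

```text
[535.1056752  140.07303875 142.        ] [543.52786521 133.81755765 142.        ]
[547.84645249 146.23792118 153.        ] [541.58600295 150.65302444 153.        ]
[554.96696342  64.84559849 146.        ]
[550.77047263 229.72410252 146.        ]
scene {'centre': [779.8, 216.5, 153.3], 'p': 0.73}
scene {'centre': [549.0, 144.6, 154.2], 'p': 0.6}
scene {'centre': [303.7, -331.2, 150.3], 'p': 0.53}
scene {'centre': [527.0, -142.2, 107.3], 'p': 0.67}
scene {'centre': [525.7, -146.6, 108.2], 'p': 0.71}
scene {'centre': [537.4, -139.8, 28.5], 'p': 0.9}
scene {'centre': [615.0, 422.0, 59.4], 'p': 0.59}
side {'centre': [772.9, 218.5, 152.1], 'p': 0.77}
side {'centre': [543.8, 148.0, 150.7], 'p': 0.73}
side {'centre': [336.7, -44.7, 154.1], 'p': 0.57}
side {'centre': [508.0, -136.4, 101.5], 'p': 0.65}
side {'centre': [509.1, -136.7, 103.1], 'p': 0.88}
side {'centre': [501.1, -130.6, 31.8], 'p': 0.88}
side {'centre': [537.9, 185.8, 94.2], 'p': 0.34}
side {'centre': [743.3, -40.3, 8.8], 'p': 0.31}
```

View pics/a3.png

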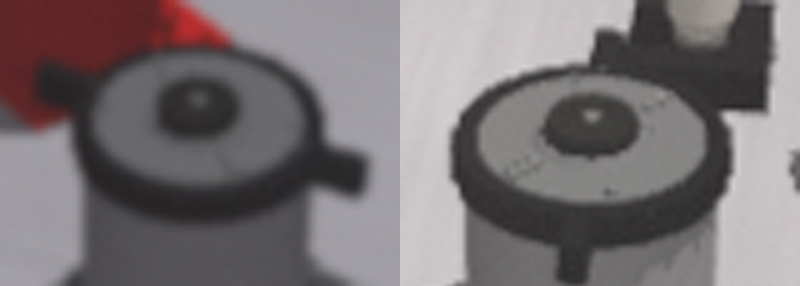

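Confirmed: the steel body with the black ring is the right one. Its axis is near (545,148), its wings lie along ±y, and the marks lie towards (+x,+y) and (−x,−y). Next I'll write a planner helper.

```bash
cat >> h.py <<'E'
from scipy.spatial.transform import Rotation as Ro
np.set_printoptions(precision=3,suppress=True)
def Rdown(yaw):  # tool y down, tool z (jaw axis) at heading yaw in xy
    z=np.array([np.cos(yaw),np.sin(yaw),0]); y=np.array([0,0,-1.]); return Ro.from_matrix(np.column_stack([np.cross(y,z),y,z]))
def plan(pos,R=None,n=5):
    s=get_state(); R0=Ro.from_rotvec(s['ee_rot']); R=R or R0
    w=(R0.inv()*R).as_rotvec()/n; step=(np.array(pos)-s['eef_pos'])/n/10
    print('plan rot/row',w,'len/row mm',np.linalg.norm(step)*10)
    for i in range(n): print((R0*Ro.from_rotvec(w*i)).inv().apply(step).round(2),w.round(3))
def st():
    s=get_state(); R=Ro.from_rotvec(s['ee_rot']).as_matrix()
    print('t',s['clock'],'p',s['eef_pos'],'yaw z',np.arctan2(R[1,2],R[0,2]),'y',R[:,1],'F',s['wrist_force'],'w',s['width'],'q',s['joint_pos'])
E
python3 - <<'E'
from h import *
st(); c=get_calibration('wrist'); T=np.array(c['extrinsics']); s=get_state()
R=Ro.from_rotvec(s['ee_rot']); print(R.inv().apply(T[:3,3]-s['eef_pos']), R.inv().as_matrix()@T[:3,:3], c['intrinsics'])
plan([244,-520,340],n=3)
plan([500,148,400],Rdown(0.0),n=15)
E
```

```text
t 1.2 p [ 244.289 -520.508  203.993] yaw z -1.132021973195325 y [-0.  0. -1.] F [-0.235 -0.245  0.546] w 1.0007088206836585 q [ 1.09   0.706 -0.028  1.485  0.022  0.951 -0.076]
[ -85.319 -169.166   -0.051] [[-0.    -0.945 -0.326]
 [-0.001  0.326 -0.945]
 [ 1.     0.    -0.001]] [[293.88    0.    276.803]
 [  0.    293.88  211.165]
 [  0.      0.      1.   ]]
plan rot/row [0. 0. 0.] len/row mm 45.33592821287097
[ 0.   -4.53 -0.02] [0. 0. 0.]
[ 0.   -4.53 -0.02] [0. 0. 0.]
[ 0.   -4.53 -0.02] [0. 0. 0.]
plan rot/row [ 0.    -0.075 -0.   ] len/row mm 49.4732275535373
[-3.44 -1.31 -3.31] [ 0.    -0.075 -0.   ]
[-3.68 -1.31 -3.04] [ 0.    -0.075 -0.   ]
[-3.9  -1.31 -2.76] [ 0.    -0.075 -0.   ]
[-4.09 -1.31 -2.45] [ 0.    -0.075 -0.   ]
[-4.27 -1.31 -2.14] [ 0.    -0.075 -0.   ]
[-4.41 -1.31 -1.81] [ 0.    -0.075 -0.   ]
[-4.54 -1.31 -1.47] [ 0.    -0.075 -0.   ]
[-4.64 -1.31 -1.13] [ 0.    -0.075 -0.   ]
[-4.71 -1.31 -0.77] [ 0.    -0.075 -0.   ]
[-4.75 -1.31 -0.42] [ 0.    -0.075 -0.   ]
[-4.77 -1.31 -0.06] [ 0.    -0.075 -0.   ]
[-4.76 -1.31  0.3 ] [ 0.    -0.075 -0.   ]
[-4.73 -1.31  0.66] [ 0.    -0.075 -0.   ]
[-4.66 -1.31  1.02] [ 0.    -0.075 -0.   ]
[-4.57 -1.31  1.36] [ 0.    -0.075 -0.   ]
```

Emit:
send_rows --pt "1 0 -4.5 0 0 0 0" --pt "1 0 -4.5 0 0 0 0" --pt "1 0 -4.5 0 0 0 0" --pt "1 -3.4 -1 -3.3 0 -0.075 0" --pt "1 -3.7 -1 -3 0 -0.075 0"

```text
clock: 1.7
eef_pos: [278.7, -431.2, 359.7]
ee_rot: [-0.573, 1.884, -1.887]
wrist_force: [2.7, -0.3, -0.6]
width: 0.999
```

Emit:
send_rows --pt "1 -3.9 -1 -2.8 0 -0.075 0" --pt "1 -4.1 -1 -2.4 0 -0.075 0" --pt "1 -4.3 -1 -2.1 0 -0.075 0" --pt "1 -4.4 -1 -1.8 0 -0.075 0" --pt "1 -4.5 -1 -1.5 0 -0.075 0"

```text
clock: 2.2
eef_pos: [364.7, -207.7, 409.6]
ee_rot: [-0.86, 1.638, -1.639]
wrist_force: [1.6, 0.3, 0.1]
width: 0.999
```

Emit:
send_rows --pt "1 -4.6 0 -1.1 0 -0.075 0" --pt "1 -4.7 0 -0.8 0 -0.075 0" --pt "1 -4.7 0 -0.4 0 -0.075 0" --pt "1 -4.7 0 0 0 -0.075 0" --pt "1 -4.7 0 0.3 0 -0.075 0"

```text
clock: 2.7
eef_pos: [450.6, 12.3, 409.2]
ee_rot: [-1.091, 1.376, -1.376]
wrist_force: [1.2, -1.7, -0.5]
width: 1.0
```

```bash
python3 - <<'E'
from h import *
st(); plan([545,148,330],Rdown(0),5)
E
```

```text
t 2.7 p [450.633  12.309 409.249] yaw z -0.22939893403960193 y [ 0.001 -0.    -1.   ] F [ 1.22  -1.683 -0.53 ] w 0.9999840257741921 q [ 0.16   0.34  -0.408  1.451  0.135  1.377 -0.482]
plan rot/row [-0.    -0.046 -0.   ] len/row mm 36.65919558433389
[-3.07  1.59  1.22] [-0.    -0.046 -0.   ]
[-3.01  1.59  1.36] [-0.    -0.046 -0.   ]
[-2.95  1.59  1.5 ] [-0.    -0.046 -0.   ]
[-2.88  1.59  1.63] [-0.    -0.046 -0.   ]
[-2.8   1.59  1.76] [-0.    -0.046 -0.   ]
```

Emit:
send_rows --pt "1 -3.1 1.6 1.2 0 -0.046 0" --pt "1 -3 1.6 1.4 0 -0.046 0" --pt "1 -2.9 1.6 1.5 0 -0.046 0" --pt "1 -2.9 1.6 1.6 0 -0.046 0" --pt "1 -2.8 1.6 1.8 0 -0.046 0"

```text
clock: 3.2
eef_pos: [545.9, 147.1, 328.3]
ee_rot: [-1.209, 1.209, -1.209]
wrist_force: [-0.1, -1.6, 1.1]
width: 0.998
```

```bash
python3 - <<'E'
from h import *
capture('scene'); st(); save('wrist','w1')
for l in ['wing_a','locked_mark_a','valve_top','canister']:
    for r in look_for('wrist',l)[:3]: print(l,np.round(r['centre'],1),round(r['p'],2),proj('wrist',r['centre']).round())
E
```

```text
t 3.25 p [546.582 151.08  325.103] yaw z 0.0065540910985637454 y [-0.004  0.001 -1.   ] F [ 3.863  7.636 -4.701] w 0.9942365456226407 q [-0.107  0.612 -0.452  1.268  0.259  1.321 -0.545]
wing_a [338.8   5.3 144.4] 0.83 [127. 282.]
wing_a [758.  233.8 138.9] 0.81 [461. 108.]
wing_a [540.2 152.6 143.8] 0.57 [272. 178.]
locked_mark_a [345.1  -6.5 102.6] 0.97 [146. 273.]
locked_mark_a [ 295.1 -270.3  121.7] 0.76 [135. 410.]
locked_mark_a [543.2 152.8 142.7] 0.73 [274. 177.]
valve_top [772.  217.1 154.6] 0.7 [478. 121.]
valve_top [334.5 -39.4 153.4] 0.69 [127. 312.]
valve_top [547.9 143.8 155.1] 0.63 [278. 186.]
canister [753.3 223.  140.2] 0.81 [455. 115.]
canister [344.3  -3.1 101.6] 0.7 [145. 270.]
canister [ 293.6 -270.6  122.7] 0.68 [134. 410.]
```

View pics/w1.png

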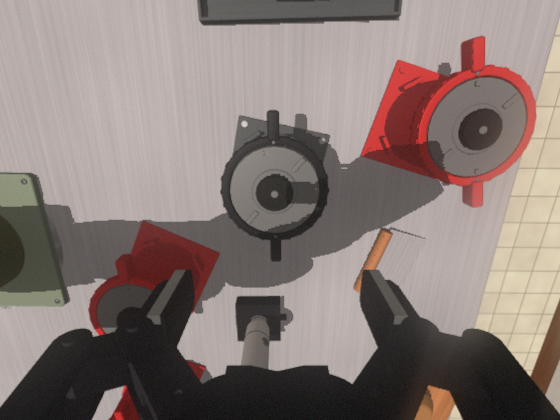

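The picture shows the steel canister centred at about (274,190), its wings at (273,125) and (276,250), and the marks towards the upper right and lower left. I'll take a settled, enlarged picture to measure from.

```bash
python3 - <<'E'
from h import *
st(); im=save('wrist','w2'); print(get_calibration('wrist')['extrinsics'])
cv2.imwrite('pics/w2c.png',cv2.resize(im[90:270,180:370,::-1],None,fx=3.3,fy=3.3,interpolation=2))
st()
E
```

```text
t 3.5 p [545.267 145.177 329.649] yaw z -0.0032643214691237673 y [ 0.001 -0.    -1.   ] F [ 0.738 -1.108 -0.395] w 1.001930026004224 q [-0.099  0.601 -0.449  1.273  0.257  1.322 -0.545]
[[  1.      0.004  -0.001 546.33 ]
 [ -0.003   0.945   0.327 229.859]
 [  0.002  -0.327   0.945 498.961]
 [  0.      0.      0.      1.   ]]
t 3.55 p [545.271 145.107 329.776] yaw z -0.0033584960000110813 y [ 0.001 -0.    -1.   ] F [-1.377 -0.092  0.381] w 1.0018872479238299 q [-0.099  0.601 -0.449  1.273  0.257  1.322 -0.545]
```

View pics/w2c.png

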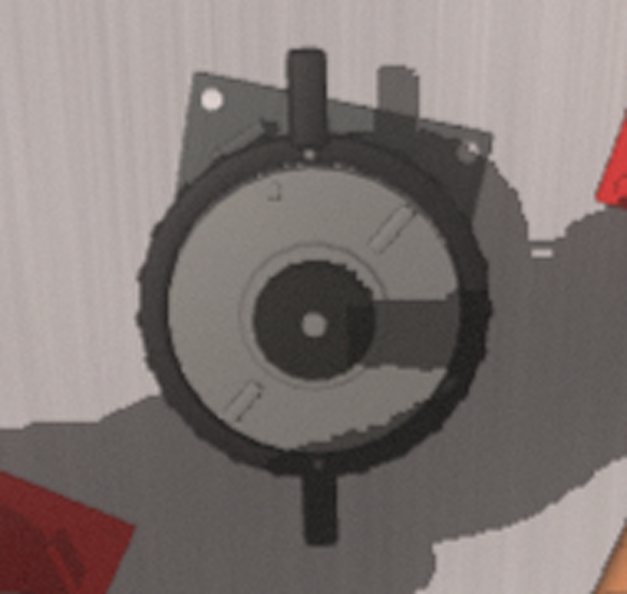

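```bash
python3 - <<'E'
from h import *
f=lambda x,y,z: onz('wrist',180+x/3.3,90+y/3.3,z)[:2]
c=f(314,325,153); print('valve',c)
P=dict(dotU=(309,155,142),tipU=(306,52,146),baseU=(308,140,146),dotL=(318,465,142),tipL=(320,545,140),mkU=(411,209,145),mkL=(235,416,145),ringL=(139,310,142),ringR=(490,310,142))
Q={k:f(*v) for k,v in P.items()}
for k,q in Q.items(): print(k,q,'r',np.linalg.norm(q-c),'ang',np.arctan2(*(q-c)[::-1]))
for a,b in [('dotU','dotL'),('mkU','mkL'),('tipU','dotL'),('ringL','ringR')]:
    d=Q[a]-Q[b]; print(a,b,'mid',(Q[a]+Q[b])/2,'len',np.linalg.norm(d),'ang',np.arctan2(d[1],d[0]))
E
```

```text
valve [544.722 139.178]
dotU [543.194 199.065] r 59.90609948718558 ang 1.596302336826765
tipU [542.432 233.754] r 94.6029488577851 ang 1.5950107307991142
baseU [542.911 204.556] r 65.40273620062459 ang 1.5984846228759024
dotL [545.978  78.743] r 60.448552755626324 ang -1.5500184637586352
tipL [546.671  42.085] r 97.1131221944121 ang -1.5507236436054237
mkU [579.983 180.194] r 54.089333435211884 ang 0.8607053531821773
mkL [513.818 100.763] r 49.303141129766544 ang -2.248260602993201
ringL [478.679 142.371] r 66.1204652773917 ang 3.093283708064266
ringR [611.148 141.887] r 66.48072772998452 ang 0.04075951953367255
dotU dotL mid [544.586 138.904] len 120.35431592814253 ang 1.59392760813815
mkU mkL mid [546.901 140.479] len 103.37874667371497 ang 0.8762634657222504
tipU dotL mid [544.205 156.248] len 155.05128382862515 ang 1.593670957427797
ringL ringR mid [544.913 142.129] len 132.46972187787213 ang 3.137939015121922
```

```bash
python3 - <<'E'
from h import *
print(onz('scene',313.65,207.5,153),onz('side',278.6,238,153),proj('scene',[544.7,139.2,153]),proj('side',[544.7,139.2,153]))
c=np.array([544.7,140.5]);a=1.594
w=c+83*np.array([np.cos(a),np.sin(a)]); print(w)
plan([*w,200],Rdown(a-np.pi/2),5); plan([*w,115],Rdown(a-np.pi/2),5)
E
```

```text
[543.957 143.13  153.   ] [540.03 141.6  153.  ] [312.366 207.263] [276.782 237.323]
[542.774 223.478]
plan rot/row [-0.    -0.005  0.   ] len/row mm 30.324906987528287
[-1.57  2.6  -0.06] [-0.    -0.005  0.   ]
[-1.57  2.6  -0.05] [-0.    -0.005  0.   ]
[-1.57  2.6  -0.04] [-0.    -0.005  0.   ]
[-1.57  2.6  -0.03] [-0.    -0.005  0.   ]
[-1.57  2.6  -0.02] [-0.    -0.005  0.   ]
plan rot/row [-0.    -0.005  0.   ] len/row mm 45.72828354218173
[-1.57  4.3  -0.06] [-0.    -0.005  0.   ]
[-1.57  4.3  -0.05] [-0.    -0.005  0.   ]
[-1.57  4.3  -0.04] [-0.    -0.005  0.   ]
[-1.57  4.3  -0.03] [-0.    -0.005  0.   ]
[-1.57  4.3  -0.02] [-0.    -0.005  0.   ]
```

Emit:
send_rows --pt "1 -1.6 2.6 -0.05 0 -0.005 0" --pt "1 -1.6 2.6 -0.05 0 -0.005 0" --pt "1 -1.6 2.6 -0.05 0 -0.005 0" --pt "1 -1.6 2.6 -0.05 0 -0.005 0" --pt "1 -1.5 2.6 0 0 -0.005 0"

```text
clock: 4.05
eef_pos: [542.8, 224.8, 198.8]
ee_rot: [-1.218, 1.192, -1.193]
wrist_force: [-0.1, -0.1, 0.3]
width: 1.004
```

Emit:
send_rows --pt "1 0 2 0 0 0 0" --pt "1 0 2 0 0 0 0" --pt "1 0 2 0 0 0 0" --pt "1 0 2 0 0 0 0" --pt "1 0 0.5 0 0 0 0"

```text
clock: 4.55
eef_pos: [542.3, 223.9, 113.1]
ee_rot: [-1.221, 1.193, -1.193]
wrist_force: [-0.6, -0.7, -0.7]
width: 0.999
```

Emit:
send_rows --pt "-0.5 0 0 0 0 0 0" --pt "-0.5 0 0 0 0 0 0" --pt "-0.8 0 0 0 0 0 0" --pt "-1 0 0 0 0 0 0" --pt "-1 0 0 0 0 0 0" --squeeze 30

```text
clock: 5.05
eef_pos: [542.8, 225.0, 114.5]
ee_rot: [-1.219, 1.192, -1.192]
wrist_force: [-1.3, 0.5, 9.5]
width: 0.145
```

Emit:
send_rows --pt "-1 0 0 0 0 0 0" --pt "-1 0 0 0 0 0 0" --pt "-1 0 0 0 0 0 0" --pt "-1 0 0 0 0 0 0" --pt "-1 0 0 0 0 0 0"

```text
clock: 5.55
eef_pos: [542.8, 225.0, 114.5]
ee_rot: [-1.219, 1.192, -1.192]
wrist_force: [-1.8, -0.7, 5.9]
width: 0.148
```

```bash
python3 - <<'E'
from h import *
st()
c=np.array([543.5,140.5])
s=get_state(); p=s['eef_pos']; R=Ro.from_rotvec(s['ee_rot'])
print('jaw err to radial', p[:2]-c)
# arc, n rows of -0.07 about vertical
d=-0.075; v=p[:2]-c
Rz=Ro.from_rotvec([0,0,d]); st_=(Rz.apply([*v,0])-[*v,0]); print('row', R.inv().apply(st_)/10, (R.inv()*Rz*R).as_rotvec())
E
```

```text
t 5.55 p [542.76  224.997 114.493] yaw z 0.02278314607759126 y [ 0.  0. -1.] F [-1.754 -0.653  5.916] w 0.14796237500525994 q [-0.263  0.856 -0.377  1.539  0.39   0.821 -0.766]
jaw err to radial [-0.74  84.497]
row [0.033 0.    0.633] [ 0.     0.075 -0.   ]
```

Emit:
send_rows --pt "-1 0.03 0 0.57 0 0.068 0" --pt "-1 0.03 0 0.57 0 0.068 0" --pt "-1 0.03 0 0.57 0 0.068 0" --pt "-1 0.03 0 0.57 0 0.068 0" --pt "-1 0.03 0 0.57 0 0.068 0"

```text
clock: 6.05
eef_pos: [570.8, 220.4, 114.5]
ee_rot: [-1.04, 1.441, -1.44]
wrist_force: [-3.2, -1.3, 6.2]
width: 0.148
```

Emit:
send_rows --pt "-1 0.03 0 0.57 0 0.068 0" --pt "-1 0.03 0 0.57 0 0.068 0" --pt "-1 0.03 0 0.57 0 0.068 0" --pt "-1 0.03 0 0.57 0 0.068 0" --pt "-1 0.03 0 0.57 0 0.068 0"

```text
clock: 6.55
eef_pos: [595.8, 206.7, 114.5]
ee_rot: [-0.821, 1.676, -1.676]
wrist_force: [-2.1, 1.3, 5.6]
width: 0.15
```

```bash
python3 - <<'E'
from h import *
capture('scene');capture('scene'); st(); s=get_state(); im=save('wrist','w3')
cv2.imwrite('pics/w3c.png',cv2.resize(im[:,:,::-1],(800,600),interpolation=2))
v=s['eef_pos'][:2]-[543.5,140.5]; print(np.hypot(*v),np.arctan2(v[1],v[0]),s['ft_torque'])
E
```

```text
t 6.65 p [596.264 206.357 114.516] yaw z -0.6601734077672579 y [ 0.001  0.    -1.   ] F [0.607 0.074 5.908] w 0.14834465915901016 q [-0.295  0.902 -0.198  1.367  0.199  0.891 -1.205]
84.38752796316932 0.8953288098546087 [-0.077 -0.053 -0.03 ]
```

View pics/w3c.png

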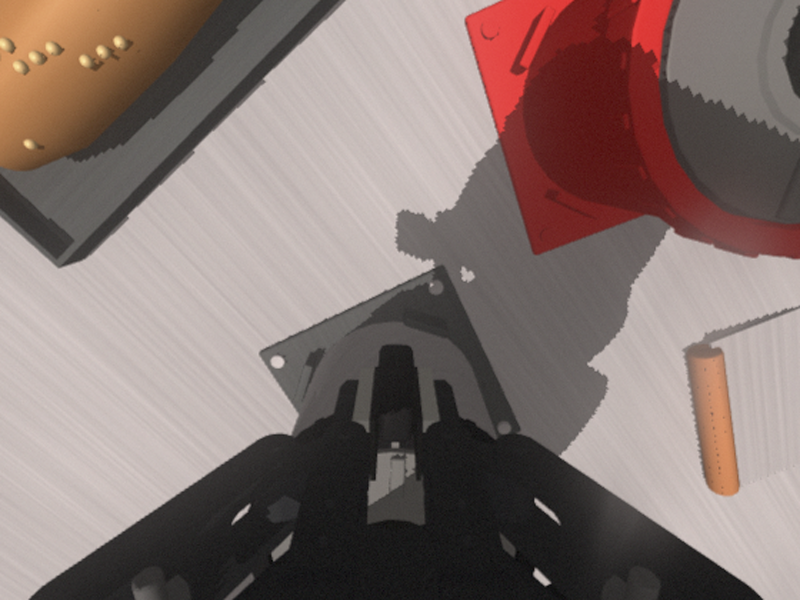

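The wing is held, the ring dot is at (395,445) and the mark is around (397,470), nearly in line. I'll zoom in on it.

```bash
python3 - <<'E'
import cv2
im=cv2.imread('pics/w3.png')[230:375,245:310]; im=cv2.convertScaleAbs(im,alpha=1.5)
cv2.imwrite('pics/w3d.png',cv2.resize(im,None,fx=4,fy=4,interpolation=2))
E
```

```text
(no output)
```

View pics/w3d.png

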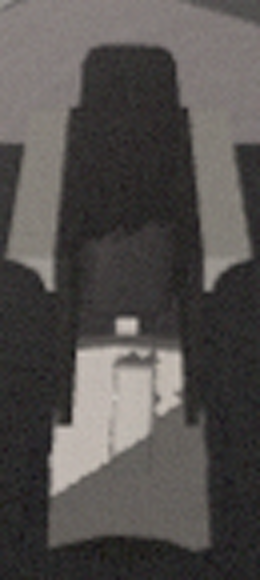

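The mark sits about 1 mm further clockwise, which is about 0.02 rad. I'll turn slightly further, then recheck.

Emit:
send_rows --pt "-1 0 0 0.15 0 0.018 0" --pt "-1 0 0 0.15 0 0.018 0" --pt "-1 0 0 0 0 0 0" --pt "-1 0 0 0 0 0 0" --pt "-1 0 0 0 0 0 0"

```text
clock: 7.2
eef_pos: [598.2, 204.7, 114.5]
ee_rot: [-0.796, 1.699, -1.698]
wrist_force: [0.1, 0.0, 5.0]
width: 0.145
```

```bash
python3 - <<'E'
from h import *
st(); s=get_state(); im=save('wrist','w4')
v=s['eef_pos'][:2]-[543.5,140.5]; print(np.hypot(*v),np.arctan2(v[1],v[0]),s['ft_torque'])
im=cv2.convertScaleAbs(im[300:375,250:310,::-1],alpha=1.5)
cv2.imwrite('pics/w4d.png',cv2.resize(im,None,fx=7,fy=7,interpolation=2))
E
```

```text
t 7.2 p [598.211 204.725 114.542] yaw z -0.6931374685692764 y [ 0.001  0.    -1.   ] F [0.138 0.017 4.983] w 0.14493183179605854 q [-0.295  0.903 -0.189  1.361  0.19   0.894 -1.226]
84.36935991755622 0.8652214436963833 [-0.032  0.04  -0.017]
```

View pics/w4d.png

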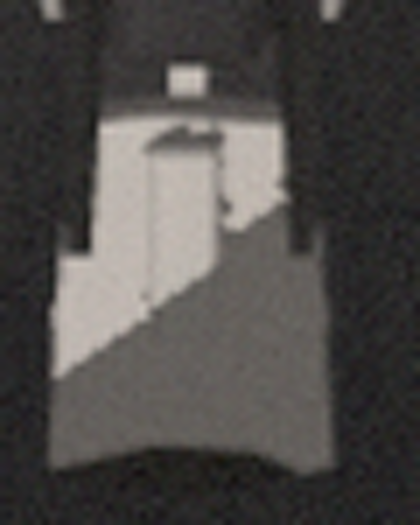

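Dot x=187 and mark centre x≈184, so the ring is aligned. I'll release it, rise and go to the pump.

Emit:
send_rows --pt "1 0 0 0 0 0 0" --pt "1 0 0 0 0 0 0" --pt "1 0 0 0 0 0 0" --pt "1 0 0 0 0 0 0" --pt "1 0 0 0 0 0 0"

```text
clock: 7.75
eef_pos: [597.9, 204.6, 114.0]
ee_rot: [-0.797, 1.699, -1.699]
wrist_force: [-0.9, 0.7, 0.4]
width: 0.977
```

Emit:
send_rows --pt "1 0 -2 0 0 0 0" --pt "1 0 -4 0 0 0 0" --pt "1 0 -5 0 0 0 0" --pt "1 0 -5 0 0 0 0" --pt "1 0 -5 0 0 0 0"

```text
clock: 8.25
eef_pos: [597.5, 204.4, 326.4]
ee_rot: [-0.797, 1.699, -1.698]
wrist_force: [1.0, -0.1, 0.2]
width: 1.001
```

```bash
python3 - <<'E'
from h import *
st(); 
for n in ['scene','side']:
  im=capture(n)
  for z,l in [(158,'pump_top'),(28,'dock')]:
    pass
plan([525,-40,350],Rdown(-0.0),6)
print(onz('scene',170+184/2.726,100+203/2.726,155),onz('side',301.5,184,155))
E
```

```text
t 8.25 p [597.48  204.427 326.426] yaw z -0.692931758014125 y [ 0.  0. -1.] F [ 0.977 -0.113  0.158] w 1.0005493977819993 q [-0.301  0.723 -0.206  0.991  0.137  1.439 -1.167]
plan rot/row [-0.001 -0.116 -0.001] len/row mm 42.82658195906181
[ 3.93 -0.35  1.66] [-0.001 -0.116 -0.001]
[ 4.1  -0.35  1.2 ] [-0.001 -0.116 -0.001]
[ 4.21 -0.35  0.72] [-0.001 -0.116 -0.001]
[ 4.26 -0.34  0.23] [-0.001 -0.116 -0.001]
[ 4.26 -0.34 -0.27] [-0.001 -0.116 -0.001]
[ 4.2  -0.33 -0.76] [-0.001 -0.116 -0.001]
[ 503.646 -154.094  155.   ] [ 508.44  -146.571  155.   ]
```

```bash
python3 - <<'E'
from h import *
plan([508,-145,360],Rdown(0.0),10)
E
```

```text
plan rot/row [-0.001 -0.069 -0.001] len/row mm 36.31214360510484
[ 3.27 -0.32  1.54] [-0.001 -0.069 -0.001]
[ 3.37 -0.32  1.31] [-0.001 -0.069 -0.001]
[ 3.46 -0.31  1.07] [-0.001 -0.069 -0.001]
[ 3.52 -0.31  0.83] [-0.001 -0.069 -0.001]
[ 3.57 -0.31  0.58] [-0.001 -0.069 -0.001]
[ 3.6  -0.31  0.33] [-0.001 -0.069 -0.001]
[ 3.62 -0.31  0.08] [-0.001 -0.069 -0.001]
[ 3.61 -0.3  -0.17] [-0.001 -0.069 -0.001]
[ 3.59 -0.3  -0.42] [-0.001 -0.069 -0.001]
[ 3.56 -0.3  -0.67] [-0.001 -0.069 -0.001]
```

Emit:
send_rows --pt "1 3.3 -0.3 1.5 0 -0.069 0" --pt "1 3.4 -0.3 1.3 0 -0.069 0" --pt "1 3.5 -0.3 1.1 0 -0.069 0" --pt "1 3.5 -0.3 0.8 0 -0.069 0" --pt "1 3.6 -0.3 0.6 0 -0.069 0"

```text
clock: 8.85
eef_pos: [551.0, 27.6, 339.1]
ee_rot: [-1.026, 1.459, -1.459]
wrist_force: [1.0, -0.5, 0.5]
width: 0.998
```

Emit:
send_rows --pt "1 3.6 -0.3 0.3 0 -0.069 0" --pt "1 3.6 -0.3 0.1 0 -0.069 0" --pt "1 3.6 -0.3 -0.2 0 -0.069 0" --pt "1 3.6 -0.3 -0.4 0 -0.069 0" --pt "1 3.5 -0.3 -0.7 0 -0.069 0"

```text
clock: 9.35
eef_pos: [504.6, -146.6, 354.1]
ee_rot: [-1.209, 1.209, -1.209]
wrist_force: [1.1, 0.1, 0.8]
width: 1.004
```

```bash
python3 - <<'E'
from h import *
for _ in range(5): capture('scene')
st(); im=save('wrist','w5'); 
for l in ['pump_top','pump','dock']:
    for r in look_for('wrist',l)[:2]: print(l,np.round(r['centre'],1),round(r['p'],2),proj('wrist',r['centre']).round())
c=cv2.resize(im[100:300,180:400,::-1],None,fx=3,fy=3,interpolation=2)
cv2.imwrite('pics/w5c.png',c)
E
```

```text
t 9.6 p [ 505.306 -144.522  353.962] yaw z -0.0033307156533529136 y [ 0.     0.001 -1.   ] F [ 0.879  0.008 -0.443] w 1.001233745739206 q [ 0.441  0.511 -0.417  1.356  0.205  1.317  0.017]
pump_top [ 514.  -149.   162.5] 0.83 [283. 185.]
pump [ 511.7 -149.9  158.5] 0.78 [281. 185.]
dock [ 507.1 -136.8   25.1] 0.89 [277. 158.]
```

View pics/w5c.png

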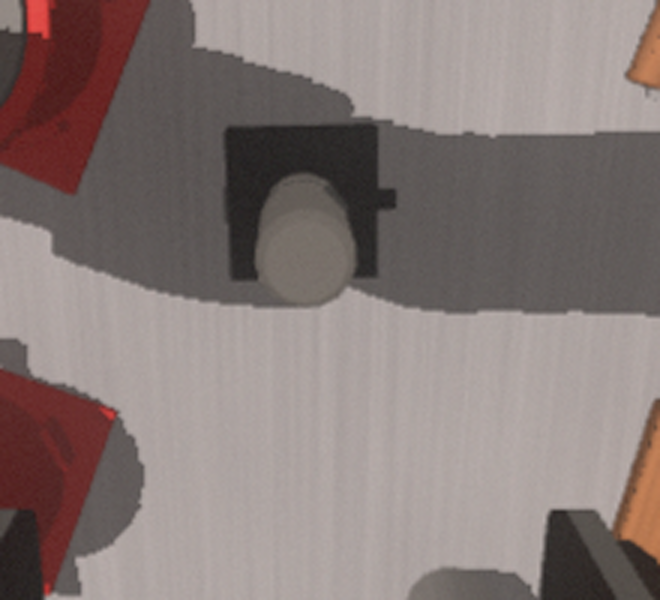

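The pump's top disc is centred at crop (305,257), and the dock's top square at crop (303,203).

```bash
python3 - <<'E'
from h import *
f=lambda x,y,z: onz('wrist',180+x/3,100+y/3,z)
p=f(305,257,151); print(p,f(303,203,28))
t=[510,-146]
t=(p[:2]+f(303,203,28)[:2])/2
print(t); plan([*t,230],Rdown(0),5); 
E
```

```text
[ 513.032 -153.2    151.   ] [ 513.927 -152.788   28.   ]
[ 513.479 -152.994]
plan rot/row [ 0. -0. -0.] len/row mm 24.90434728753748
[0.18 2.48 0.16] [ 0. -0. -0.]
[0.18 2.48 0.16] [ 0. -0. -0.]
[0.18 2.48 0.16] [ 0. -0. -0.]
[0.18 2.48 0.16] [ 0. -0. -0.]
[0.18 2.48 0.16] [ 0. -0. -0.]
```

Emit:
send_rows --pt "1 0.2 2.5 0.2 0 0 0" --pt "1 0.2 2.5 0.2 0 0 0" --pt "1 0.2 2.5 0.1 0 0 0" --pt "1 0.1 2.5 0.1 0 0 0" --pt "1 0.1 2.5 0.2 0 0 0"

```text
clock: 10.3
eef_pos: [513.3, -152.6, 228.1]
ee_rot: [-1.208, 1.211, -1.211]
wrist_force: [0.6, -0.3, -0.7]
width: 1.0
```

```bash
python3 - <<'E'
from h import *
st(); plan([513.5,-153,105],Rdown(0),5)
E
```

```text
t 10.3 p [ 513.284 -152.618  228.069] yaw z -0.0023245900091785334 y [ 0.  0. -1.] F [ 0.618 -0.313 -0.707] w 0.9999946893426158 q [ 0.438  0.636 -0.388  1.585  0.275  0.975 -0.039]
plan rot/row [-0. -0. -0.] len/row mm 24.61390286352482
[0.01 2.46 0.  ] [-0. -0. -0.]
[0.01 2.46 0.  ] [-0. -0. -0.]
[0.01 2.46 0.  ] [-0. -0. -0.]
[0.01 2.46 0.  ] [-0. -0. -0.]
[0.01 2.46 0.  ] [-0. -0. -0.]
```

Emit:
send_rows --pt "1 0 2.4 0 0 0 0" --pt "1 0 2.4 0 0 0 0" --pt "1 0 2.4 0 0 0 0" --pt "1 0 2.6 0 0 0 0" --pt "1 0 2.6 0 0 0 0"

```text
clock: 10.8
eef_pos: [513.4, -152.5, 104.0]
ee_rot: [-1.208, 1.211, -1.211]
wrist_force: [1.0, -0.3, -0.7]
width: 0.998
```

Emit:
send_rows --pt "0.5 0 0 0 0 0 0" --pt "0 0 0 0 0 0 0" --pt "-0.3 0 0 0 0 0 0" --pt "-1 0 0 0 0 0 0" --pt "-1 0 0 0 0 0 0" --squeeze 50

```text
clock: 11.3
eef_pos: [514.0, -153.3, 106.7]
ee_rot: [-1.206, 1.209, -1.213]
wrist_force: [-1.1, 0.4, 8.8]
width: 0.499
```

Emit:
send_rows --pt "-1 0 0 0 0 0 0" --pt "-1 0 0 0 0 0 0" --pt "-1 0 0 0 0 0 0" --pt "-1 0 0 0 0 0 0" --pt "-1 0 0 0 0 0 0"

```text
clock: 11.8
eef_pos: [514.0, -153.3, 106.7]
ee_rot: [-1.206, 1.21, -1.213]
wrist_force: [-0.4, -0.2, 8.7]
width: 0.504
```

```bash
python3 - <<'E'
from h import *
st()
E
```

```text
t 11.8 p [ 513.951 -153.34   106.653] yaw z -0.0032646782379584607 y [ 0.002 -0.001 -1.   ] F [-0.42  -0.235  8.725] w 0.503567854839069 q [ 0.398  0.798 -0.316  1.741  0.372  0.659 -0.127]
```

Emit:
send_rows --pt "-1 0 -1 0 0 0 0" --pt "-1 0 -1 0 0 0 0" --pt "-1 0 -2 0 0 0 0" --pt "-1 0 -3 0 0 0 0" --pt "-1 0 -4 0 0 0 0"

```text
clock: 12.3
eef_pos: [512.5, -153.0, 216.5]
ee_rot: [-1.208, 1.212, -1.21]
wrist_force: [1.2, -0.5, -2.9]
width: 0.502
```

Emit:
send_rows --pt "-1 0 -4 0 0 0 0" --pt "-1 0 -4 0 0 0 0" --pt "-1 0 -3 0 0 0 0" --pt "-1 0 -1 0 0 0 0" --pt "-1 0 0 0 0 0 0"

```text
clock: 12.8
eef_pos: [513.2, -153.1, 336.1]
ee_rot: [-1.207, 1.21, -1.212]
wrist_force: [-0.2, -0.4, -4.4]
width: 0.498
```

```bash
python3 - <<'E'
from h import *
st()
save('scene','s6');save('side','d6')
for n in ['scene','side']:
  for l in ['pump_mouth','pump_top']:
    for r in look_for(n,l)[:2]: print(n,l,r,proj(n,r['centre']))
plan([544,140.5,340],Rdown(0),10)
E
```

```text
t 12.8 p [ 513.229 -153.103  336.098] yaw z -0.0029519300276729834 y [ 0.002 -0.    -1.   ] F [-0.219 -0.405 -4.409] w 0.49837815522364926 q [ 0.449  0.539 -0.416  1.367  0.219  1.279  0.02 ]
scene pump_mouth {'centre': [525.9, -145.6, 320.8], 'p': 0.7} [231.994 133.719]
scene pump_mouth {'centre': [579.4, 159.1, 113.9], 'p': 0.48} [312.95  225.805]
scene pump_top {'centre': [529.3, -141.2, 320.1], 'p': 0.83} [232.611 134.759]
side pump_mouth {'centre': [507.0, -139.9, 325.4], 'p': 0.78} [303.83  128.287]
side pump_mouth {'centre': [580.6, 433.4, 62.9], 'p': 0.42} [240.939 352.493]
side pump_top {'centre': [511.4, -138.3, 321.5], 'p': 0.88} [302.098 129.793]
side pump_top {'centre': [579.0, 438.5, 61.7], 'p': 0.26} [241.286 354.855]
plan rot/row [ 0. -0. -0.] len/row mm 29.537824957893392
[-2.94 -0.06  0.3 ] [ 0. -0. -0.]
[-2.94 -0.06  0.3 ] [ 0. -0. -0.]
[-2.94 -0.06  0.3 ] [ 0. -0. -0.]
[-2.94 -0.06  0.3 ] [ 0. -0. -0.]
[-2.94 -0.06  0.31] [ 0. -0. -0.]
[-2.94 -0.06  0.31] [ 0. -0. -0.]
[-2.94 -0.06  0.31] [ 0. -0. -0.]
[-2.94 -0.06  0.31] [ 0. -0. -0.]
[-2.94 -0.06  0.31] [ 0. -0. -0.]
[-2.94 -0.06  0.31] [ 0. -0. -0.]
```

Emit:
send_rows --pt "-1 -2 0 0.2 0 0 0" --pt "-1 -3 0 0.3 0 0 0" --pt "-1 -3 0 0.3 0 0 0" --pt "-1 -3 0 0.3 0 0 0" --pt "-1 -3 0 0.3 0 0 0"

```text
clock: 13.6
eef_pos: [527.5, -12.1, 334.5]
ee_rot: [-1.208, 1.212, -1.211]
wrist_force: [0.4, 0.1, -3.0]
width: 0.505
```

Emit:
send_rows --pt "-1 -3 0 0.3 0 0 0" --pt "-1 -3 0 0.3 0 0 0" --pt "-1 -3 0 0.3 0 0 0" --pt "-1 -3 0 0.4 0 0 0" --pt "-1 -2 0 0.4 0 0 0"

```text
clock: 14.1
eef_pos: [544.7, 129.0, 334.4]
ee_rot: [-1.209, 1.211, -1.209]
wrist_force: [0.4, -0.2, -3.9]
width: 0.5
```

```bash
python3 - <<'E'
from h import *
st();plan([544.6,140.2,268],Rdown(0),5)
E
```

```text
t 14.1 p [544.691 128.98  334.444] yaw z -0.0011743013869472312 y [-0.001  0.001 -1.   ] F [ 0.354 -0.227 -3.894] w 0.49980291059279275 q [-0.086  0.587 -0.413  1.277  0.23   1.324 -0.495]
plan rot/row [ 0. -0. -0.] len/row mm 13.476972421318049
[-0.22  1.33 -0.  ] [ 0. -0. -0.]
[-0.22  1.33 -0.  ] [ 0. -0. -0.]
[-0.22  1.33 -0.  ] [ 0. -0. -0.]
[-0.22  1.33 -0.  ] [ 0. -0. -0.]
[-0.22  1.33 -0.  ] [ 0. -0. -0.]
```

Emit:
send_rows --pt "-1 -0.2 1.4 0 0 0 0" --pt "-1 -0.2 1.4 0 0 0 0" --pt "-1 -0.2 1.4 0 0 0 0" --pt "-1 -0.2 1.4 0 0 0 0" --pt "-1 -0.2 1.4 0 0 0 0"

```text
clock: 14.6
eef_pos: [544.8, 136.8, 263.9]
ee_rot: [-1.209, 1.212, -1.211]
wrist_force: [0.6, 0.1, -3.4]
width: 0.5
```

```bash
python3 - <<'E'
from h import *
for _ in range(3): capture('wrist')
st(); a=save('scene','s7');b=save('side','d7'); s=get_state(); p=s['eef_pos']
for n in ['scene','side']: print(n,'axis153',proj(n,[544.6,140,153]),'mouth',proj(n,[p[0],p[1],p[2]-98.65]))
a=cv2.resize(a[175:245,280:350,::-1],(400,400),interpolation=2);b=cv2.resize(b[200:270,243:313,::-1],(400,400),interpolation=2)
cv2.imwrite('pics/a7.png',np.hstack([a,b]))
E
```

```text
t 14.75 p [544.728 136.654 264.429] yaw z -0.0027746934865988007 y [-0.002 -0.    -1.   ] F [-0.078  0.132 -2.86 ] w 0.4983898336743699 q [-0.1    0.643 -0.401  1.423  0.261  1.13  -0.544]
scene axis153 [312.62  207.321] mouth [311.603 203.458]
side axis153 [276.783 237.505] mouth [276.742 231.868]
```

View pics/a7.png

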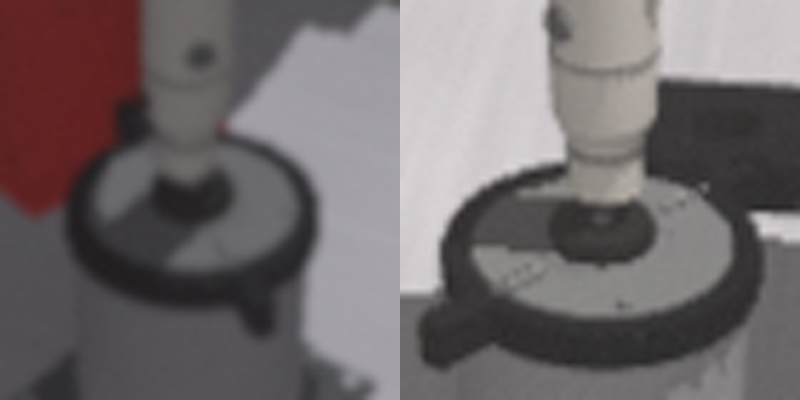

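The views show the lock wing in line with its mark and the pump hanging upright over the seal, about 4 mm short in y. I'll correct that and come down.

Emit:
send_rows --pt "-1 -0.2 0.2 0.05 0 0 0" --pt "-1 -0.2 0.3 0 0 0 0" --pt "-1 0 0.2 0 0 0 0" --pt "-1 0 0 0 0 0 0" --pt "-1 0 0 0 0 0 0"

```text
clock: 15.35
eef_pos: [545.5, 140.7, 258.0]
ee_rot: [-1.208, 1.212, -1.211]
wrist_force: [-0.4, -0.3, -2.6]
width: 0.497
```

```bash
python3 - <<'E'
from h import *
for _ in range(4): capture('wrist'); st()
E
```

```text
t 15.4 p [545.613 140.656 258.116] yaw z -0.003182097252124971 y [ 0.  0. -1.] F [-0.058  0.451 -3.445] w 0.5000655849577491 q [-0.107  0.651 -0.399  1.43   0.265  1.114 -0.554]
t 15.45 p [545.587 140.68  258.124] yaw z -0.003116574419681884 y [ 0.  0. -1.] F [ 0.04   0.085 -3.641] w 0.5020556480530752 q [-0.107  0.651 -0.399  1.43   0.265  1.114 -0.554]
t 15.5 p [545.598 140.694 258.105] yaw z -0.003117355598862688 y [ 0.  0. -1.] F [-0.307  0.214 -3.449] w 0.5019695551471156 q [-0.107  0.651 -0.399  1.43   0.265  1.114 -0.554]
t 15.55 p [545.568 140.714 258.089] yaw z -0.003077692671131292 y [ 0.  0. -1.] F [-0.05  -0.081 -3.575] w 0.498731105943035 q [-0.107  0.651 -0.399  1.43   0.265  1.114 -0.554]
```

Emit:
send_rows --pt "-1 0 0.1 0 0 0 0" --pt "-1 0 0.1 0 0 0 0" --pt "-1 0 0.1 0 0 0 0" --pt "-1 0 0.1 0 0 0 0" --pt "-1 0 0.1 0 0 0 0"

```text
clock: 16.05
eef_pos: [545.6, 140.7, 252.9]
ee_rot: [-1.208, 1.211, -1.211]
wrist_force: [0.1, 0.8, -3.2]
width: 0.5
```

Emit:
send_rows --pt "-1 0 0.1 0 0 0 0" --pt "-1 0 0.1 0 0 0 0" --pt "-1 0 0 0 0 0 0" --pt "-1 0 0 0 0 0 0" --pt "-1 0 0 0 0 0 0"

```text
clock: 16.55
eef_pos: [545.6, 140.7, 251.1]
ee_rot: [-1.208, 1.211, -1.211]
wrist_force: [-0.6, 0.2, -1.7]
width: 0.499
```

Emit:
send_rows --pt "-1 0 0.1 0 0 0 0" --pt "-1 0 0 0 0 0 0" --pt "-1 0 0 0 0 0 0" --pt "-1 0 0 0 0 0 0" --pt "-1 0 0 0 0 0 0"

```text
clock: 17.05
eef_pos: [545.6, 140.7, 250.0]
ee_rot: [-1.208, 1.211, -1.211]
wrist_force: [0.3, 0.6, -0.4]
width: 0.499
```

Emit:
send_rows --pt "-1 0 0.1 0 0 0 0" --pt "-1 0 0.1 0 0 0 0" --pt "-1 0 0 0 0 0 0" --pt "-1 0 0 0 0 0 0" --pt "-1 0 0 0 0 0 0"

```text
clock: 17.55
eef_pos: [545.6, 140.8, 248.1]
ee_rot: [-1.208, 1.211, -1.211]
wrist_force: [-1.9, 0.6, 2.6]
width: 0.504
```

```bash
python3 - <<'E'
from h import *
F=[]
for _ in range(8): capture('side'); F.append(get_state()['wrist_force'][2])
print(np.mean(F),F); st(); a=save('scene','s8'); b=save('side','d8')
for n in ['scene','side']:
  for l in ['pump_mouth','valve_top']: print(n,l,look_for(n,l)[:2])
a=cv2.resize(a[175:245,280:350,::-1],(400,400),interpolation=2);b=cv2.resize(b[200:270,243:313,::-1],(400,400),interpolation=2)
cv2.imwrite('pics/a8.png',np.hstack([a,b]))
E
```

```text
3.1229530782814177 [np.float64(3.040027227555344), np.float64(2.3771719171928822), np.float64(3.922240215880618), np.float64(3.674687297656779), np.float64(3.6326327104692844), np.float64(2.908271979554934), np.float64(2.3805326954159747), np.float64(3.048060582525524)]
t 17.95 p [545.572 140.727 248.05 ] yaw z -0.0030151824646555228 y [ 0.  0. -1.] F [-0.122  0.701  3.048] w 0.5001155156702377 q [-0.108  0.66  -0.397  1.449  0.271  1.087 -0.559]
scene pump_mouth [{'centre': [559.6, 145.9, 230.3], 'p': 0.96}, {'centre': [760.4, -34.9, 7.3], 'p': 0.53}]
scene valve_top [{'centre': [784.3, 218.9, 154.9], 'p': 0.55}, {'centre': [345.5, -49.7, 151.1], 'p': 0.5}]
side pump_mouth [{'centre': [542.1, 155.8, 242.1], 'p': 0.92}]
side valve_top [{'centre': [772.2, 221.0, 156.1], 'p': 0.8}, {'centre': [743.5, -45.3, 10.9], 'p': 0.68}]
```

View pics/a8.png

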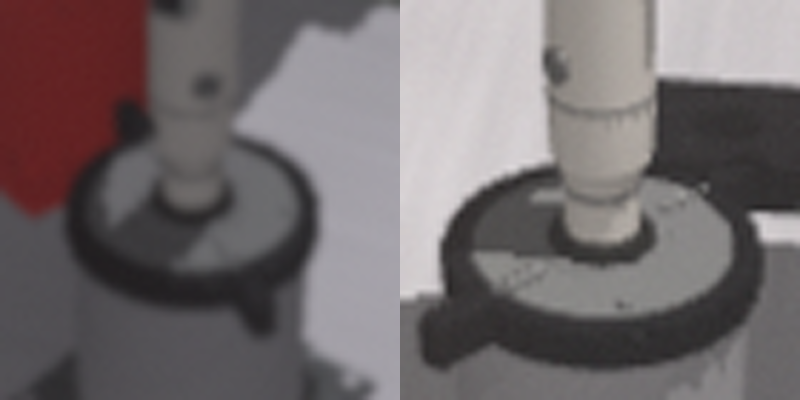

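It is centred and upright, and the reading of about 6.6 N means 3.7 mm pressed. One last nudge of 0.3 mm.

Emit:
send_rows --pt "-1 0 0.03 0 0 0 0" --pt "-1 0 0 0 0 0 0" --pt "-1 0 0 0 0 0 0" --pt "-1 0 0 0 0 0 0" --pt "-1 0 0 0 0 0 0"

```text
clock: 18.75
eef_pos: [545.6, 140.7, 247.7]
ee_rot: [-1.208, 1.211, -1.211]
wrist_force: [-0.2, 0.3, 4.1]
width: 0.5
```

```bash
python3 - <<'E'
from h import *
F=[]
for _ in range(8): capture('side'); F.append(get_state()['wrist_force'])
print(np.mean(F,0)); st(); print(job_done())
E
```

```text
[-0.494  0.171  3.621]
t 19.15 p [545.549 140.728 247.695] yaw z -0.0030122587452289114 y [-0.  0. -1.] F [-0.092  0.689  3.655] w 0.5054578599998343 q [-0.108  0.661 -0.397  1.449  0.271  1.086 -0.559]
the job is handed in; nothing more can be done
None
```

I turned the steel canister's lock ring clockwise to the locked marks, then took the pump from its dock and pressed it onto the valve seal. I handed the job in at 19.2 s with the pump still gripped at 50 N and held there.

- **Lock ring:** In the wrist close-up before I let go, the wing lined up with its mark to within about 0.3 mm. The side view after release still showed them in line.
- **Pump position:** The last scene and side pictures show the pump upright and its mouth within about 1–2 mm of the seal's centre. My camera and contact estimates of that centre differed by about 1–3 mm in places.
- **Seal press:** The spring is carrying about 7.1 N, which means about 3.9–4.0 mm down, or half way. The tool height agrees at about 4 mm.
- **Not checked:** The detectors did not find the seal under the pump, so its depth rests on force and height alone. I did not look again at the loaves, shaker and scraper at the end, but the arm never went near them.

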